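# Set the level and tilt of a floor spotlight backstage

### The job

Set up the floor spotlight for the next scene: slide the fader on the small dimmer desk up until the line on its grip stands at the tape mark, then take the spotlight by its rear handle and rock it nose-up on the timber offcut under it until the swinging pointer of its angle gauge settles at the clip on the gauge's rim. Finish while still holding the handle with the pointer steady at the clip, the lamp carried by nothing but the offcut and your grip, so that a colleague can wedge it. Leave the other things on the table where they are.

Things in the scene. Friction and masses are not known exactly. Their poses are not given: they have to be found in the camera images.
- lamp: Battery floor spotlight: dark metal box 80 wide (x) x 170 long (y) x 90 mm high, 0.6 to 0.95 kg. Origin: centre of its underside; z up out of its top, y towards the lens (nose), -y towards the tail with the handle. It is loose: it starts level on the flat top of the offcut; let go when rocked it tips back level or, beyond some 15 to 25 degrees where it is top-heavy, over onto its tail.
- lamp_handle (a point): Middle of the rear handle: a round bar 12 mm thick with a rubber sleeve, across the lamp (along its own x), 92 mm long between its arms, 145 mm behind the lamp's origin, 70 mm above its underside; 52 mm free between bar and tail face. Pinched from above, one finger on its nose side and one on its tail side, it can turn between them. Moving it down rocks the nose up. Axes as the lamp's.
- pointer (a joint): Swinging weighted pointer of the round angle gauge (88 mm dial) stuck on the lamp's own +x side; it hangs freely, so it always stands upright in the room once it settles (swings at a little under 2 Hz for one to two seconds after a movement). Value: radians that the lamp is nose-up, read on the dial; 0 with the lamp level, positive when the nose is above the tail.
- pointer_tip (a point): Tip of the black pointer, 33 mm above the gauge's centre when upright. Own z along the pointer towards its tip. The gauge's centre lies 22 mm from the lamp's origin towards the nose, 49 mm above the underside.
- clip (a joint): Position of the small steel marker clip on the rim of the gauge: the angle in radians, in the same sense as the pointer's value, at which the pointer's tip stands at the clip. It lies between 0.22 and 0.40 (12 to 23 degrees nose-up) and stays where it is unless forced.
- clip_tip (a point): The clip's reading point, 33 mm from the gauge's centre on the line to the clip, where the pointer's tip must come. Own z from the gauge's centre towards the clip.
- offcut: Offcut of sawn timber lying under the lamp, 150 long (own x) x 70 wide (own y) x 45 mm high, loose, 0.45 kg. Origin: centre of its underside. Its long top edges are waney (unevenly bevelled), so only a strip of the top is flat: from about 18 mm (16 to 20) on its -y side to about 24 mm (22 to 26) on its +y side; the lamp rocks nose-up over the -y limit of that strip. The lamp lies across it, its own y within 0.1 rad of the offcut's.
- fader (a joint): Travel of the fader's grip along its track in metres: 0 nearest the robot (no light), 0.10 farthest away (full); it moves towards the desk's +x, needs about 1.5 N and stays where it is left. At the tape mark it reads 0.065.
- fader_top (a point): Centre of the top of the fader's grip, a grey block 20 mm along the track x 28 mm across it x 40 mm high with a white line on top, standing on a track 14 mm high on the dimmer desk; 100 mm above the table.
- level_mark (a point): The mark on the dimmer desk (a black box 200 deep x 150 wide x 45 mm high, fixed, with a stub aerial at its far right corner): a strip of white tape 6 mm wide stuck across the panel and the track's edges. This point is on the track's centre line at the level of the strip and of the desk's top, 45 mm above the table. Own x along the track, in the direction of more light; own z up.
- lamp_tail (a point): Middle of the lower edge of the lamp's tail face, 85 mm behind the lamp's origin at the level of its underside: the lowest point of the rocked lamp, which must stay clear of the table (it does at every angle the clip can ask). Axes as the lamp's.
- chock: Wooden wedge, 110 x 50 mm, up to 32 mm high; a bystander, to be left where it is. Origin: centre of its underside.
- tape_roll: Roll of tape lying flat, 92 mm across, 25 mm high; a bystander, to be left where it is. Origin: centre of its underside.
- paint_jar: Amber face-paint jar, 56 mm across, 55 mm high; a bystander, to be left where it is. Origin: centre of its underside.
- powder_tin: Flat round tin, 76 mm across, 26 mm high; a bystander, to be left where it is. Origin: centre of its underside.
- screwdriver: Screwdriver, 200 mm, lying down; a bystander, to be left where it is. Origin: middle of its length, on the underside.
- cup: White cup, 72 mm across, 85 mm high; a bystander, to be left where it is. Origin: centre of its underside.
- spare_offcut: Second piece of timber, plain and square-edged, 160 x 70 x 45 mm, lying alone with nothing on it; a bystander, to be left where it is. Origin: centre of its underside.

How it is judged:
By the outcome, as a careful person would: the job done as asked, in the order asked, and still so for the second after the job is handed in, while the arm keeps its last pose, push and grip.
It also fails if it takes over 51 s, if anything falls off the work surface, if the arm or the gripper's body presses on something with over 40 N, if the wrist force passes 120 N, or if a joint passes its speed limit or range.

### The arm

A 7-joint arm with a two-finger parallel gripper is mounted at the origin on the work surface. World frame = base frame: x ahead of the robot, y to its left, z up, the work surface at z = 0. Lengths are in m, angles in rad, forces in N, time in s.
With the tool pointing down it reaches from about 0.4 to 0.85 m from the base axis. Payload 10.4 kg.
Tool frame: the origin (TCP) lies midway between the tips of the shut fingers; the grasp point (between the pads) lies 19 mm behind it; y points along the fingers, x is the direction in which the jaws open and shut, and the axes are right-handed (so a half turn about y gives the same grasp; the last joint's range is limited). The gripper opens to 87 mm and grips with 3 to 60 N. Pads are 19 mm wide; open, the fingers measure 117 mm over their backs; the gripper's body (75 mm by 190 mm) begins 51 mm behind the grasp point.
Start: joints at [1.317, 0.332, -0.065, 1.46, 0.022, 1.35, -0.088], TCP at [0.143, -0.608, 0.223] pointing down, gripper open.
Joint ranges: [-2.6, 2.6], [-0.5, 2.12], [-1.47, 1.34], [0.16, 2.42], [-1.27, 4.41], [0.06, 2.06], [-2.6, 2.6]. Speed limits (rad/s): [2.22, 2.22, 2.79, 2.79, 3.14, 3.14, 3.14].

### API

Orientations are given as a unit quaternion [x, y, z, w].
In Python, from bench import * gives the robot as it stands.
- The arm moves only by the tool jog_arm, never from a script. Its argument "commands" is a list of rows, each an object with "translation": the shift along the world's x, y, z in mm, a list of three; "twist": the turn about the world's z in rad. A call has 1 to 20 rows; each row shifts and turns the commanded pose from where the row before left it; what a row does not reach is not made up. A row lasts 1/10 s, in which the tool goes at most 50 mm and 8.59 degrees, less where a joint would pass 70% of its speed; a pose out of reach is approached as far as the arm can. A call is refused whole if a number of a shift passes 50 or a number of a turn 0.15, either way. A call with a gripper value outside its range is refused whole. "grip" is the closure, from 0 (fully open) to 1 (shut), set as the call begins (left out, the last holds). The fingers move at their own pace and stop on an object; "grip_force" is the grip in N (left out, the last holds). Time passes only in rows, so rows that do not move let the fingers close. It gives the time, the measured TCP pose, the force and the opening at its end, in the units of the state.
- read_state(): the state, without advancing time (a new reading comes with each control period).
- camera(name): name is "scene" or "top" or "wrist"; returns a dict with "img" (384x512x3 uint8, red, green, blue), "fx", "fy", "cx", "cy" (pixels), "cam_to_world" (4x4, takes a point from camera to world coordinates). Camera axes: x right, y down, z forward; pixel columns grow to the right and rows downward; lengths in m; the calibration is good to about 2 mm. A picture is of the moment at which its call begins. There is no depth.
- close_job(): hands the job in, once; it reports no verdict.
The state is a dict: "time": time; "joint_positions": joint angles; "joint_vel": joint speeds; "joint_torque": joint torques, N m; "ee_pos": TCP position; "eef_rot": TCP orientation; "ft_force": force on the tool from outside, world axes, zero at the start; "torque": the same for the moment, N m; "width": finger opening in m.
Only numpy, scipy, OpenCV 4.12 (cv2) and the standard library are available. Lean on these libraries where they do the work, as an engineer would, in place of code of your own. Each camera call takes 0.05 s, during which the arm holds its last target.

## Working session

There is one attempt and no reset: what is moved stays moved. The work goes in short steps, Python scripts to look and compute and a tool call to move; the robot and the scene stay as the last step left them, time stands still between calls to the robot, and variables do not carry over. Pictures are saved under pics/ and viewed, and the job is handed in when it is done.

Besides the shell and the picture viewer there is one more tool, called after ">>>" as name(argument=value, ...) on one line, values as JSON. jog_arm: Moves the arm, as the interface text tells. Its arguments: {"type":"object","properties":{"commands":{"type":"array"},"grip":{"type":"number"},"grip_force":{"type":"number"}},"required":["commands"]}

```bash
mkdir -p pics; ls
python3 - <<'E'
from bench import *
import cv2
s=read_state();print(s)
for n in ["scene","top","wrist"]:
    c=camera(n);cv2.imwrite(f"pics/a_{n}.png",c["img"][:,:,::-1]);print(n,c["fx"],c["cx"],c["cy"],c["cam_to_world"].round(3).tolist() if hasattr(c["cam_to_world"],'round') else c["cam_to_world"])
E
```

```text
pics
{'time': 0.0, 'joint_positions': array([ 1.31739579,  0.33286984, -0.06465546,  1.46098128,  0.02158331,
        1.34990181, -0.08850619]), 'joint_vel': array([ 0.00027015, -0.00109103,  0.00057345, -0.00063723, -0.00092969,
       -0.0001962 , -0.00069602]), 'joint_torque': array([ 3.96070927e-04, -6.23249745e+01,  2.50642985e-02, -3.89892769e+01,
       -6.13121968e-02,  3.97828000e-02,  1.29392861e-04]), 'ee_pos': array([ 0.14285237, -0.60803757,  0.22173602]), 'eef_rot': array([-0.55393717,  0.43953117, -0.43868977,  0.55454238]), 'ft_force': array([ 0.36516491,  0.25347822, -0.18560379]), 'torque': array([-0.00463733, -0.03552063, -0.00935309]), 'width': 0.08695043387063404}
scene 418.4345960756653 257.7263637087517 195.5281654544545 [[-0.138, 0.508, -0.85, 1.589], [0.99, 0.073, -0.117, 0.216], [0.003, -0.858, -0.513, 0.733], [0.0, 0.0, 0.0, 1.0]]
top 437.31874531853066 256.1010417342323 189.1301765043195 [[-0.014, -0.984, 0.179, 0.339], [-1.0, 0.012, -0.013, 0.079], [0.01, -0.18, -0.984, 1.37], [0.0, 0.0, 0.0, 1.0]]
wrist 316.33697180224846 251.19623049204554 193.2394920949399 [[0.228, -0.939, -0.258, 0.214], [-0.974, -0.22, -0.058, -0.593], [-0.002, 0.265, -0.964, 0.384], [0.0, 0.0, 0.0, 1.0]]
```

View pics/a_scene.png

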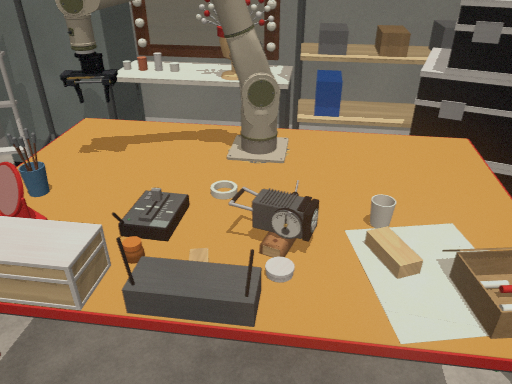

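View pics/a_top.png

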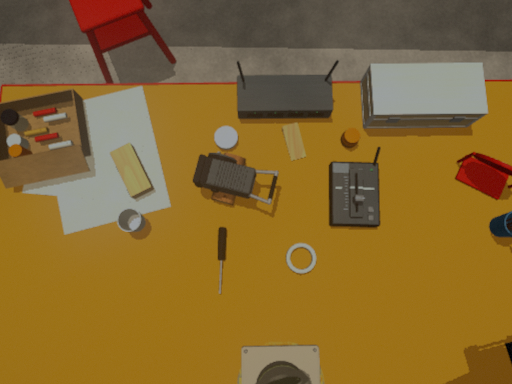

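View pics/a_wrist.png

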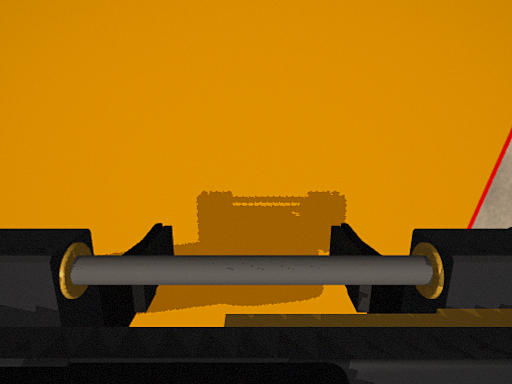

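```bash
cat > h.py <<'E'
from bench import *
import cv2, numpy as np
def crop(img,x0,y0,x1,y1,k,fn):
    cv2.imwrite(fn,cv2.resize(img[y0:y1,x0:x1,::-1],None,fx=k,fy=k,interpolation=cv2.INTER_CUBIC))
def ray(c,u,v):
    T=np.array(c["cam_to_world"]);d=T[:3,:3]@np.array([(u-c["cx"])/c["fx"],(v-c["cy"])/c["fy"],1]);return T[:3,3],d
def onz(c,u,v,z):
    o,d=ray(c,u,v);return o+d*(z-o[2])/d[2]
def proj(c,p):
    T=np.array(c["cam_to_world"]);q=T[:3,:3].T@(np.array(p)-T[:3,3]);return np.array([c["fx"]*q[0]/q[2]+c["cx"],c["fy"]*q[1]/q[2]+c["cy"]])
def tri(c1,a,c2,b):
    o1,d1=ray(c1,*a);o2,d2=ray(c2,*b);s=np.linalg.lstsq(np.c_[d1,-d2],o2-o1,rcond=None)[0]
    p,q=o1+d1*s[0],o2+d2*s[1];return (p+q)/2,np.linalg.norm(p-q)
E
python3 - <<'E'
from h import *
a=cv2.imread('pics/a_top.png')[:,:,::-1];b=cv2.imread('pics/a_scene.png')[:,:,::-1]
crop(a,320,140,400,240,6,'pics/t_desk.png');crop(a,185,140,285,215,7,'pics/t_lamp.png')
crop(b,105,180,195,245,8,'pics/s_desk.png');crop(b,220,175,330,265,7,'pics/s_lamp.png')
E
```

```text
(no output)
```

View pics/t_desk.png

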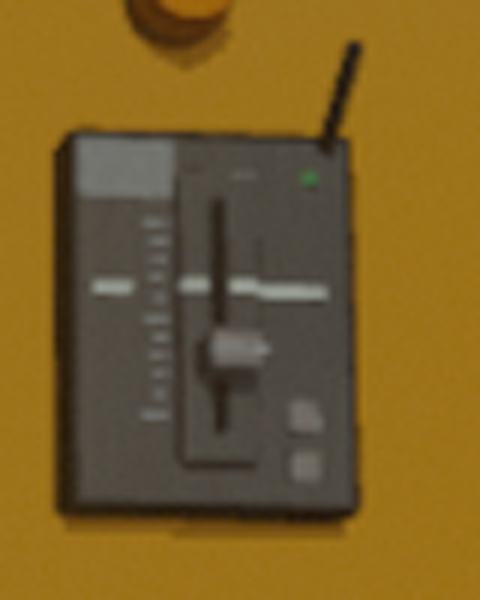

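View pics/t_lamp.png

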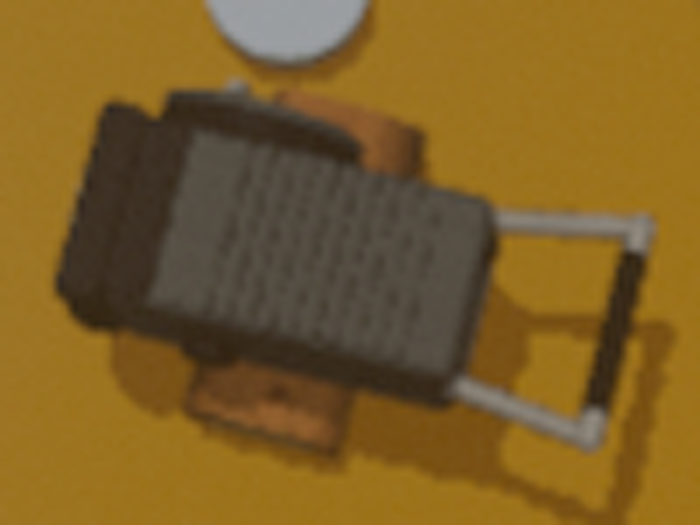

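View pics/s_desk.png

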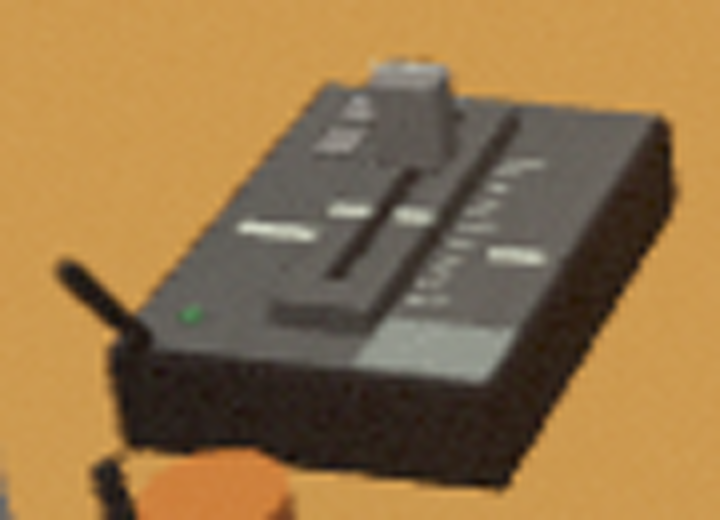

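View pics/s_lamp.png

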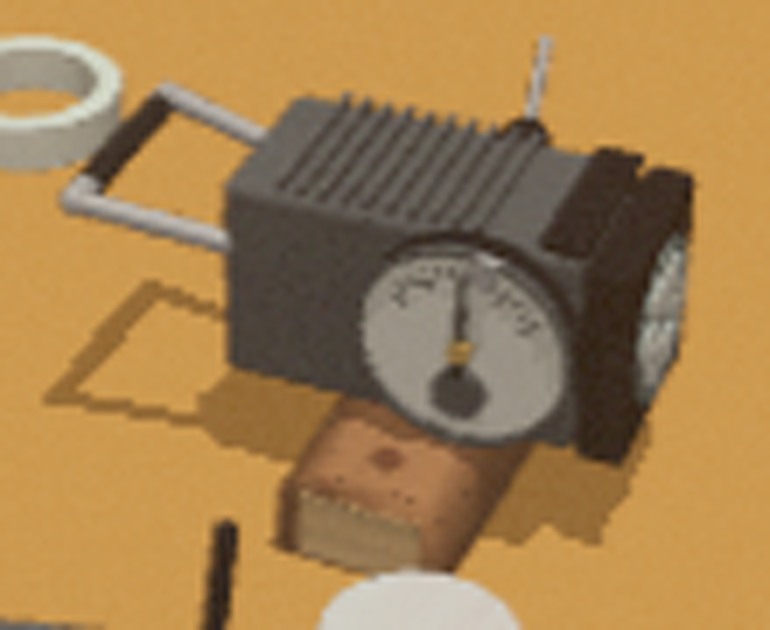

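Run:
```python
from h import *
from scipy.spatial.transform import Rotation as R
t=camera("top");s=camera("scene")
print(R.from_quat(read_state()["eef_rot"]).as_matrix().round(3))
f=lambda u,v,k,x,y:((u+.5)/k-.5+x,(v+.5)/k-.5+y)
T=lambda u,v:f(u,v,6,320,140); S=lambda u,v:f(u,v,8,105,180)
L=lambda u,v:f(u,v,7,185,140); M=lambda u,v:f(u,v,7,220,175)
print('tape L',onz(t,*T(112,287),.045),onz(s,*S(516,256),.045))
print('tape R',onz(t,*T(293,292),.045),onz(s,*S(278,232),.045))
print('tape track L',onz(t,*T(195,285),.059),onz(s,*S(413,215),.059)); print('tape track R',onz(t,*T(243,286),.059),onz(s,*S(350,210),.059))
print('slot ends',onz(t,*T(217,200),.059),onz(t,*T(220,432),.059),onz(s,*S(512,112),.059),onz(s,*S(336,275),.059))
print('fader top',onz(t,*T(238,348),.1),onz(s,*S(411,70),.1))
print('desk corners',[onz(t,*T(*q),.045).round(3) for q in [(75,135),(348,142),(355,510),(68,508)]])
print('handle far',onz(t,*L(638,235),.115),onz(s,*M(72,200),.115),tri(t,L(638,235),s,M(75,200)))
print('handle near',onz(t,*L(592,430),.115),onz(s,*M(168,92),.115),tri(t,L(592,430),s,M(168,92)))
print('lamp top tail corners',onz(t,*L(490,205),.135),onz(t,*L(455,390),.135),onz(s,*M(232,185),.135),onz(s,*M(300,100),.135))
print('gauge c',tri(t,L(262,125),s,M(462,345)))
```

```text
[[ 0.229 -0.     0.974]
 [-0.974  0.001  0.229]
 [-0.001 -1.    -0.   ]]
tape L [ 0.58257267 -0.19162849  0.045     ] [ 0.58008217 -0.19116536  0.045     ]
tape R [ 0.57877983 -0.28485571  0.045     ] [ 0.57682212 -0.28590194  0.045     ]
tape track L [ 0.58049746 -0.23117804  0.059     ] [ 0.57891043 -0.23006091  0.059     ]
tape track R [ 0.57967094 -0.25565865  0.059     ] [ 0.57890557 -0.25470214  0.059     ]
slot ends [ 0.624647   -0.24487165  0.059     ] [ 0.504967   -0.23973944  0.059     ] [ 0.50038242 -0.21748811  0.059     ] [ 0.62218087 -0.24380145  0.059     ]
fader top [ 0.54119042 -0.24094836  0.1       ] [ 0.54189477 -0.2388999   0.1       ]
desk corners [array([ 0.663, -0.176,  0.045]), array([ 0.658, -0.318,  0.045]), array([ 0.466, -0.31 ,  0.045]), array([ 0.469, -0.164,  0.045])]
handle far [0.61463545 0.00467188 0.115     ] [0.61705686 0.00442455 0.115     ] (array([0.61486804, 0.00487961, 0.11371452]), np.float64(0.000574142301420931))
handle near [0.53212416 0.02562469 0.115     ] [0.52614572 0.02791308 0.115     ] (array([0.53142634, 0.02728439, 0.11804574]), np.float64(0.0030874261225033303))
lamp top tail corners [0.6236792  0.06679678 0.135     ] [0.54630651 0.08218294 0.135     ] [0.62878106 0.07076482 0.135     ] [0.55930516 0.08849197 0.135     ]
gauge c (array([0.66889926, 0.16436494, 0.09612214]), np.float64(0.0016159354570541586))
```

>>> jog_arm(commands=[{"translation": [40,36,0],"twist": -0.03},{"translation": [40,37,0],"twist": -0.03},{"translation": [40,37,0],"twist": -0.03},{"translation": [40,37,0],"twist": -0.03},{"translation": [40,37,0],"twist": -0.03},{"translation": [40,37,0],"twist": -0.03},{"translation": [40,37,0],"twist": -0.03},{"translation": [40,37,0],"twist": -0.03},{"translation": [40,37,0],"twist": -0.034},{"translation": [38,36,0],"twist": 0},{"translation": [0,0,0],"twist": 0},{"translation": [0,0,0],"twist": 0}], grip=0.2, grip_force=20)

```text
time: 1.45
ee_pos: [0.5108, -0.2677, 0.2223]
eef_rot: [-0.49, 0.51, -0.51, 0.49]
ft_force: [-1.4, -0.5, -0.1]
width: 0.0693
```

Run:
```python
from h import *
from scipy.spatial.transform import Rotation as R
s=read_state();print(s['time'],s['ee_pos'],s['width'],s['ft_force'],R.from_quat(s["eef_rot"]).as_matrix().round(3))
c=camera("wrist");crop(c['img'],0,0,512,384,1.5,'pics/w1.png')
```

```text
1.45 [ 0.5107869  -0.26770938  0.22230189] 0.06933559461172908 [-1.40964594 -0.48833507 -0.05322885] [[-0.04  -0.     0.999]
 [-0.999  0.    -0.04 ]
 [-0.    -1.    -0.   ]]
```

View pics/w1.png

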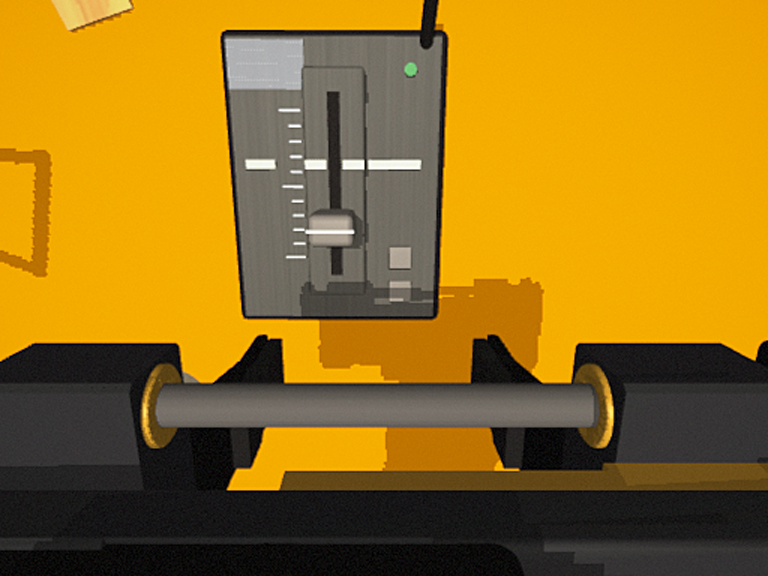

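Run:
```python
from h import *
c=camera("wrist");W=lambda u,v:((u+.5)/1.5-.5,(v+.5)/1.5-.5)
for n,u,v,z in [('tapeL',260,164,.045),('tapeR',394,164,.045),('tapetr',317,163,.059),('slotfar',333,92,.059),('slotnear',336,274,.059),('lineL',306,231,.1),('lineR',354,231,.1)]: print(n,onz(c,*W(u,v),z).round(4))
```

```text
tapeL [ 0.5831 -0.1921  0.045 ]
tapeR [ 0.579  -0.2847  0.045 ]
tapetr [ 0.582  -0.2332  0.059 ]
slotfar [ 0.6252 -0.2468  0.059 ]
slotnear [ 0.5061 -0.2407  0.059 ]
lineL [ 0.543  -0.2286  0.1   ]
lineR [ 0.5417 -0.2574  0.1   ]
```

>>> jog_arm(commands=[{"translation": [16,12.5,0],"twist": 0},{"translation": [15.5,12,0],"twist": 0},{"translation": [0,0,-20],"twist": 0},{"translation": [0,0,-20],"twist": 0},{"translation": [0,0,-20],"twist": 0},{"translation": [0,0,-20],"twist": 0},{"translation": [0,0,-20],"twist": 0},{"translation": [0,0,-20],"twist": 0},{"translation": [0,0,-20],"twist": 0},{"translation": [0,0,-12],"twist": 0},{"translation": [0,0,0],"twist": 0},{"translation": [0,0,0],"twist": 0}])

```text
time: 2.75
ee_pos: [0.5416, -0.2452, 0.0712]
eef_rot: [0.489, -0.511, 0.511, -0.489]
ft_force: [0.5, -0.3, -0.0]
width: 0.0693
```

>>> jog_arm(commands=[{"translation": [0,0,0],"twist": 0},{"translation": [0,0,0],"twist": 0},{"translation": [0,0,0],"twist": 0},{"translation": [0,0,0],"twist": 0},{"translation": [0,0,0],"twist": 0},{"translation": [0,0,0],"twist": 0}], grip=1, grip_force=15)

```text
time: 3.35
ee_pos: [0.542, -0.2415, 0.0706]
eef_rot: [-0.489, 0.511, -0.509, 0.49]
ft_force: [-2.0, 16.9, 5.9]
width: 0.0298
```

>>> jog_arm(commands=[{"translation": [0,3,0],"twist": 0},{"translation": [0,0,0],"twist": 0},{"translation": [5,-0.2,0],"twist": 0},{"translation": [5,-0.2,0],"twist": 0},{"translation": [5,-0.2,0],"twist": 0},{"translation": [5,-0.2,0],"twist": 0},{"translation": [5,-0.3,0],"twist": 0},{"translation": [5,-0.2,0],"twist": 0},{"translation": [5,-0.2,0],"twist": 0},{"translation": [3.5,-0.2,0],"twist": 0},{"translation": [0,0,0],"twist": 0},{"translation": [0,0,0],"twist": 0}])

```text
time: 4.55
ee_pos: [0.5808, -0.2421, 0.0707]
eef_rot: [-0.489, 0.511, -0.51, 0.49]
ft_force: [1.8, 5.8, 1.9]
width: 0.028
```

Run:
```python
from h import *
c=camera("scene");crop(c['img'],105,180,195,245,8,'pics/s2.png')
c=camera("wrist");crop(c['img'],100,0,400,384,1.5,'pics/w2.png')
```

```text
(no output)
```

View pics/s2.png

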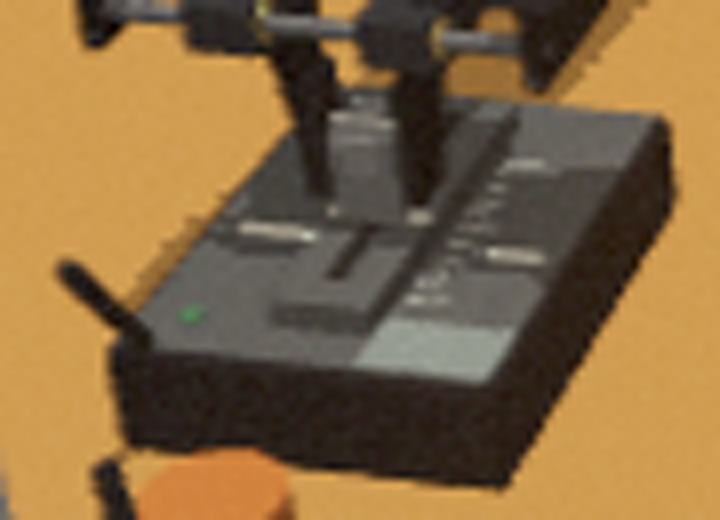

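View pics/w2.png

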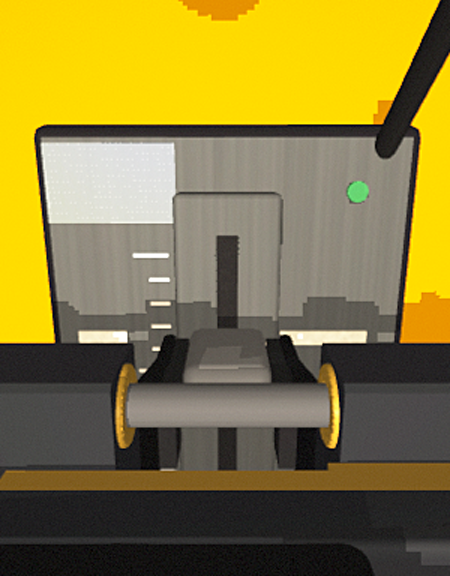

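>>> jog_arm(commands=[{"translation": [0,0,0],"twist": 0},{"translation": [0,0,0],"twist": 0},{"translation": [0,0,0],"twist": 0},{"translation": [0,0,0],"twist": 0},{"translation": [0,0,20],"twist": 0},{"translation": [0,0,30],"twist": 0},{"translation": [-20,0,40],"twist": 0},{"translation": [-30,0,40],"twist": 0},{"translation": [-20,0,20],"twist": 0},{"translation": [0,0,0],"twist": 0},{"translation": [0,0,0],"twist": 0}], grip=0.2)

```text
time: 5.75
ee_pos: [0.51, -0.2436, 0.2208]
eef_rot: [0.489, -0.51, 0.511, -0.489]
ft_force: [-0.6, 0.9, -1.0]
width: 0.0694
```

Run:
```python
from h import *
c=camera("wrist");crop(c['img'],100,0,400,384,1.5,'pics/w3.png')
```

```text
(no output)
```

View pics/w3.png

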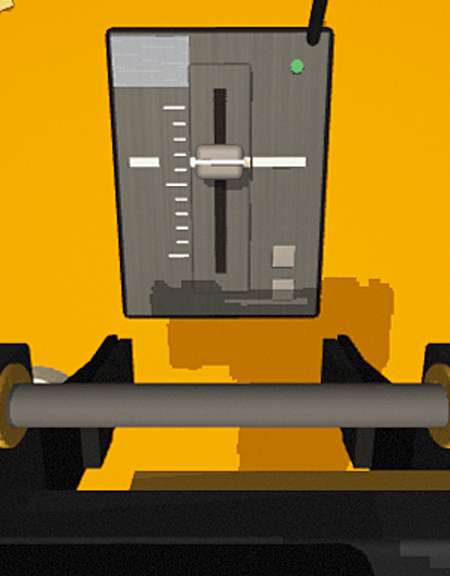

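Run:
```python
from h import *
c=camera("wrist");W=lambda u,v:((u+.5)/1.5-.5+100,(v+.5)/1.5-.5)
g=c['img'].astype(float).min(2)
def row(u0,u1,v0=95,v1=120,th=180):
    r=[]
    for u in range(u0,u1):
        col=g[v0:v1,u]; w=np.clip(col-th,0,None)
        if w.sum()>0:r.append((u,(w*np.arange(v0,v1)).sum()/w.sum(),col.max()))
    return np.array(r)
L=row(190,203);Rr=row(272,300);F=row(236,258)
for n,q,z in [('L',L,.045),('R',Rr,.045),('F',F,.1)]:
    m=np.median(q,0); print(n,len(q),m,onz(c,m[0],m[1],z))
s=camera("scene");crop(s['img'],105,180,195,245,8,'pics/s3.png')
```

```text
L 13 [196.         107.55555556 242.        ] [ 0.58390726 -0.19011687  0.045     ]
R 28 [285.5        107.45539432 246.        ] [ 0.57990845 -0.28202507  0.045     ]
F 22 [246.5        107.17862839 253.        ] [ 0.58210859 -0.24283949  0.1       ]
```

View pics/s3.png

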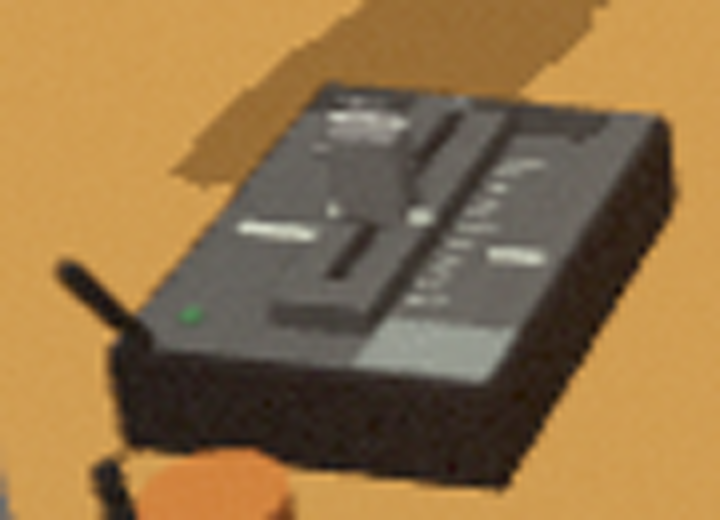

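>>> jog_arm(commands=[{"translation": [15,16,0],"twist": 0.09},{"translation": [15,17,0],"twist": 0.09},{"translation": [15,17,0],"twist": 0.09},{"translation": [15,17,0],"twist": 0.09},{"translation": [15,17,0],"twist": 0.09},{"translation": [15,17,0],"twist": 0.09},{"translation": [15,17,0],"twist": 0.09},{"translation": [15,17,0],"twist": 0.09},{"translation": [15,17,0],"twist": 0.09},{"translation": [15,17,0],"twist": 0.09},{"translation": [15,17,0],"twist": 0.09},{"translation": [15,17,0],"twist": 0.09},{"translation": [15,17,0],"twist": 0.09},{"translation": [15,17,0],"twist": 0.09},{"translation": [15,17,0],"twist": 0.09},{"translation": [15,17,-5],"twist": 0.09},{"translation": [15,17,-10],"twist": 0.09},{"translation": [15,17,-10],"twist": 0.09},{"translation": [20,17,-10],"twist": 0},{"translation": [20,17,-10],"twist": 0}])

```text
time: 7.9
ee_pos: [0.8205, 0.0969, 0.1729]
eef_rot: [-0.707, -0.001, 0.003, 0.707]
ft_force: [0.8, -0.8, 0.7]
width: 0.0696
```

>>> jog_arm(commands=[{"translation": [0,0,0],"twist": 0},{"translation": [0,0,0],"twist": 0}])

```text
time: 8.1
ee_pos: [0.8197, 0.097, 0.1729]
eef_rot: [-0.707, -0.002, 0.004, 0.707]
ft_force: [-0.6, -1.2, 0.0]
width: 0.0696
```

Run:
```python
from h import *
c=camera("wrist");np.savez('w4.npz',**c);crop(c['img'],0,0,512,384,1.5,'pics/w4.png')
s=read_state();print(s['joint_positions'].round(2),s['ee_pos'],c['cam_to_world'])
```

```text
[ 0.07  0.91 -0.63  0.76  0.48  1.58 -0.34] [0.81993543 0.09581939 0.17438498] [[ 0.99997606  0.00672409 -0.00163271  0.82005251]
 [ 0.00605501 -0.96454222 -0.26385914  0.16840431]
 [-0.00334903  0.26384293 -0.96455984  0.33497284]
 [ 0.          0.          0.          1.        ]]
```

View pics/w4.png

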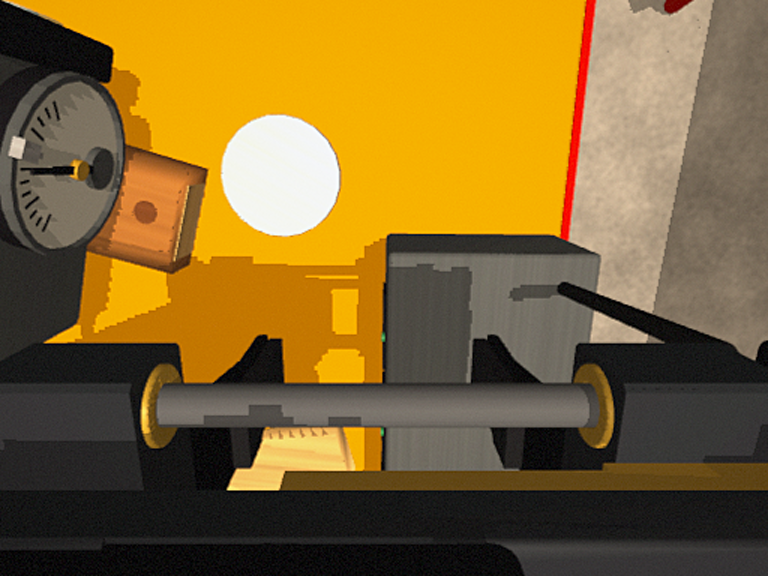

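Run:
```python
from h import *
c=np.load('w4.npz');crop(c['img'],0,40,145,190,5,'pics/w4c.png')
```

```text
(no output)
```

View pics/w4c.png

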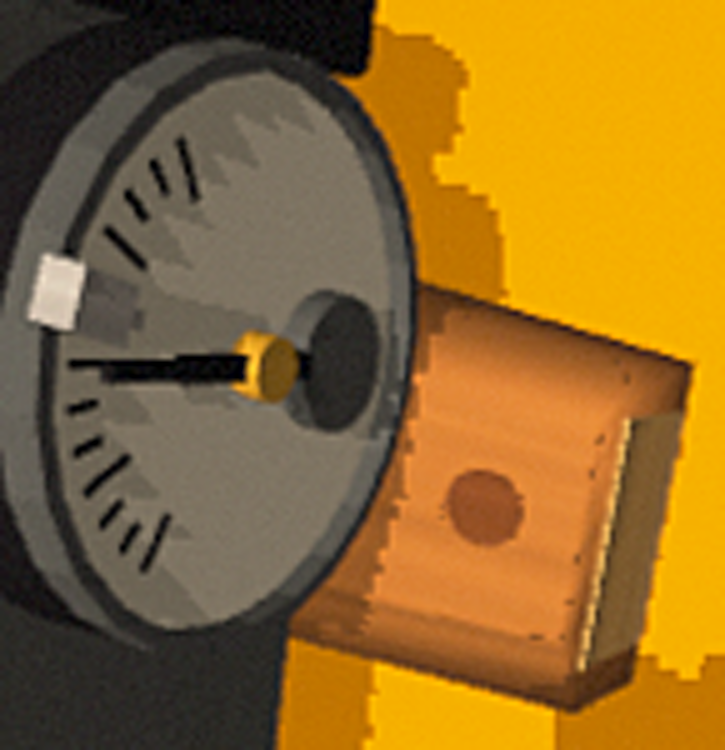

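Run:
```python
from h import *
c=dict(np.load('w4.npz'))
X=lambda u,v:((u+.5)/5-.5,(v+.5)/5-.5+40)
pts=dict(hub=(277,368),hubbase=(248,368),tip=(70,363),clip_c=(58,292),clip_in=(82,297),clip_out=(35,288),sh=(115,308),
 t_long1=(125,248),t2=(137,205),t3=(161,177),t_long2=(189,170),b1=(82,406),b2=(88,447),bl1=(107,478),b4=(112,515),b5=(130,540),bl2=(157,545),
 left=(52,345),bot=(190,630),top=(265,72))
for psi in (-.20,-.24,-.28):
  n=np.array([np.cos(psi),np.sin(psi),0]);ly=np.array([-np.sin(psi),np.cos(psi),0])
  o,_=ray(c,0,0)
  # offset so that hub height is z=.094
  o,d=ray(c,*X(*pts['hub']));H=o+d*(.094-o[2])/d[2]
  print(psi,'hub',H.round(4))
  out=[]
  for k,q in pts.items():
    o,d=ray(c,*X(*q));p=o+d*((H-o)@n)/(d@n)
    y,z=(p-H)@ly*1000,(p[2]-.094)*1000
    out.append(f"{k}:{y:.1f},{z:.1f} r{np.hypot(y,z):.1f} a{np.degrees(np.arctan2(y,z)):.1f}")
  print('; '.join(out))
```

```text
-0.2 hub [0.6741 0.1629 0.094 ]
hub:0.0,0.0 r0.0 a0.0; hubbase:0.1,6.9 r6.9 a1.1; tip:1.4,42.1 r42.1 a1.9; clip_c:9.9,44.2 r45.3 a12.6; clip_in:9.4,40.2 r41.3 a13.1; clip_out:10.2,47.9 r49.0 a12.1; sh:8.1,34.4 r35.4 a13.3; t_long1:15.6,32.8 r36.3 a25.3; t2:20.9,30.8 r37.2 a34.2; t3:24.7,26.5 r36.2 a43.0; t_long2:26.1,21.1 r33.5 a51.1; b1:-3.9,40.0 r40.2 a-5.6; b2:-9.1,38.9 r39.9 a-13.2; bl1:-13.3,35.4 r37.8 a-20.6; b4:-18.3,34.3 r38.9 a-28.0; b5:-22.0,30.8 r37.9 a-35.5; bl2:-23.4,25.5 r34.6 a-42.6; left:3.6,45.1 r45.3 a4.6; bot:-36.8,18.0 r40.9 a-63.9; top:40.5,5.7 r40.9 a82.0
-0.24 hub [0.6741 0.1629 0.094 ]
hub:0.0,0.0 r0.0 a0.0; hubbase:0.1,6.9 r7.0 a1.1; tip:1.4,42.2 r42.2 a2.0; clip_c:9.9,44.8 r45.8 a12.5; clip_in:9.4,40.8 r41.8 a13.0; clip_out:10.3,48.4 r49.5 a12.0; sh:8.2,34.9 r35.9 a13.2; t_long1:15.7,33.8 r37.2 a24.9; t2:21.0,32.1 r38.3 a33.3; t3:24.8,28.0 r37.4 a41.6; t_long2:26.2,22.7 r34.6 a49.1; b1:-3.9,39.8 r40.0 a-5.7; b2:-9.2,38.3 r39.4 a-13.5; bl1:-13.5,34.6 r37.1 a-21.3; b4:-18.6,33.3 r38.1 a-29.2; b5:-22.4,29.5 r37.1 a-37.2; bl2:-23.8,24.0 r33.8 a-44.7; left:3.7,45.3 r45.5 a4.6; bot:-37.6,15.6 r40.7 a-67.4; top:40.5,8.4 r41.4 a78.3
-0.28 hub [0.6741 0.1629 0.094 ]
hub:0.0,0.0 r0.0 a0.0; hubbase:0.1,7.0 r7.0 a1.1; tip:1.5,42.3 r42.3 a2.0; clip_c:10.0,45.3 r46.4 a12.5; clip_in:9.5,41.3 r42.4 a13.0; clip_out:10.4,49.0 r50.1 a12.0; sh:8.3,35.4 r36.4 a13.2; t_long1:15.8,34.7 r38.1 a24.5; t2:21.1,33.3 r39.5 a32.4; t3:24.9,29.5 r38.6 a40.2; t_long2:26.3,24.3 r35.8 a47.2; b1:-4.0,39.5 r39.7 a-5.8; b2:-9.3,37.8 r38.9 a-13.9; bl1:-13.7,33.8 r36.5 a-22.1; b4:-18.9,32.1 r37.3 a-30.4; b5:-22.8,28.1 r36.2 a-39.0; bl2:-24.3,22.5 r33.1 a-47.1; left:3.7,45.5 r45.7 a4.6; bot:-38.4,13.2 r40.6 a-71.1; top:40.5,11.1 r42.0 a74.7
```

Run:
```python
from h import *
from scipy.optimize import least_squares
c=dict(np.load('w4.npz'))
X=lambda u,v:((u+.5)/5-.5,(v+.5)/5-.5+40)
tk={0:(84,363),30:(125,248),40:(137,205),50:(161,177),60:(189,170),-10:(82,406),-20:(88,447),-30:(107,478),-40:(112,515),-50:(130,540),-60:(157,545)}
rays=[ray(c,*X(*q)) for q in tk.values()];A=np.radians(list(tk));lg=np.array([k%30==0 for k in tk])
def pl(r,x):
  psi,hx,hy=x[:3];n=np.array([np.cos(psi),np.sin(psi),0]);ly=np.array([-np.sin(psi),np.cos(psi),0]);H=np.array([hx,hy,.094])
  o,d=r;p=o+d*((H-o)@n)/(d@n)-H;return np.array([p@ly,p[2]])
def res(x):
  return np.concatenate([pl(r,x)-(x[3] if l else x[4])*np.array([np.sin(a),np.cos(a)]) for r,a,l in zip(rays,A,lg)])*1000
for hz in (0,):
  f=least_squares(res,[-.25,.67,.163,.035,.036]);print(f.x.round(4),np.sqrt((f.fun**2).mean()),f.fun.reshape(-1,2).round(1).tolist())
x=f.x
print('centre pix',[(np.array(proj(c,[x[1],x[2],.094]))-[0,40])*5])
for e in (0,.003,.006,.009):
  y=x.copy();y[1]+=e*np.cos(x[0]);y[2]+=e*np.sin(x[0])
  for k,q in dict(cc=(58,292),cin=(82,297),cout=(35,288),tip=(102,372),hub=(277,368),sh=(118,308)).items():
    p=pl(ray(c,*X(*q)),y)*1000;print(e,k,p.round(1),'r',np.hypot(*p).round(1),'rad',np.arctan2(*p).round(3))
```

```text
[-0.26    0.6687  0.1639  0.0305  0.0321] 0.37989439099012323 [[0.2, 1.5], [-0.2, -0.3], [0.0, -0.0], [-0.0, -0.2], [-0.4, -0.3], [0.2, 0.2], [0.1, -0.0], [-0.1, -0.3], [-0.0, -0.0], [-0.1, -0.1], [0.2, -0.5]]
centre pix [array([237.64585854, 358.99118004])]
0 cc [ 9.1 37.4] r 38.5 rad 0.24
0 cin [ 8.6 33.2] r 34.3 rad 0.254
0 cout [ 9.5 41.2] r 42.3 rad 0.227
0 tip [-1.  28.6] r 28.6 rad -0.035
0 hub [-1.2 -9.4] r 9.5 rad -3.012
0 sh [ 7.4 26.6] r 27.6 rad 0.27
0.003 cc [ 9.8 41.6] r 42.8 rad 0.232
0.003 cin [ 9.3 37.5] r 38.7 rad 0.244
0.003 cout [10.2 45.4] r 46.5 rad 0.222
0.003 tip [-0.1 33. ] r 33.0 rad -0.002
0.003 hub [-0.3 -4.2] r 4.2 rad -3.069
0.003 sh [ 8.1 31. ] r 32.1 rad 0.255
0.006 cc [10.6 45.8] r 47.0 rad 0.226
0.006 cin [10.1 41.8] r 43.0 rad 0.236
0.006 cout [10.9 49.5] r 50.7 rad 0.217
0.006 tip [ 0.8 37.4] r 37.4 rad 0.022
0.006 hub [0.6 1. ] r 1.1 rad 0.57
0.006 sh [ 8.8 35.4] r 36.5 rad 0.244
0.009 cc [11.3 50. ] r 51.3 rad 0.221
0.009 cin [10.8 46.1] r 47.4 rad 0.23
0.009 cout [11.6 53.6] r 54.9 rad 0.213
0.009 tip [ 1.8 41.8] r 41.8 rad 0.042
0.009 hub [1.5 6.1] r 6.3 rad 0.245
0.009 sh [ 9.6 39.9] r 41.0 rad 0.236
```

Run:
```python
from h import *
c=dict(np.load('w4.npz'));crop(c['img'],0,80,40,120,16,'pics/w4d.png')
s=camera("scene");np.savez('s5.npz',**s);crop(s['img'],268,205,308,240,16,'pics/s5.png')
M=lambda u,v:((u+.5)/16-.5+268,(v+.5)/16-.5+205)
psi=-.26;n=np.array([np.cos(psi),np.sin(psi),0])
for e in (0,.003,.006):
  H=np.array([.6687,.1639,.094])+e*n
  for a in (0,.2,.25,.3):
    for r in (.033,.042):
      p=H+r*np.array([-np.sin(psi)*np.sin(a),np.cos(psi)*np.sin(a),np.cos(a)])
      q=proj(s,p);print(e,a,r,((q-[268,205]+.5)*16).round(0),end=' ')
  print('ctr',((proj(s,H)-[268,205]+.5)*16).round(0))
```

```text
0 0 0.033 [288. 154.] 0 0 0.042 [291. 108.] 0 0.2 0.033 [326. 166.] 0 0.2 0.042 [339. 123.] 0 0.25 0.033 [335. 170.] 0 0.25 0.042 [350. 128.] 0 0.3 0.033 [344. 174.] 0 0.3 0.042 [362. 134.] ctr [281. 319.]
0.003 0 0.033 [282. 163.] 0.003 0 0.042 [284. 117.] 0.003 0.2 0.033 [320. 175.] 0.003 0.2 0.042 [333. 133.] 0.003 0.25 0.033 [329. 179.] 0.003 0.25 0.042 [344. 138.] 0.003 0.3 0.033 [338. 184.] 0.003 0.3 0.042 [356. 143.] ctr [275. 329.]
0.006 0 0.033 [276. 173.] 0.006 0 0.042 [278. 127.] 0.006 0.2 0.033 [314. 185.] 0.006 0.2 0.042 [326. 142.] 0.006 0.25 0.033 [323. 189.] 0.006 0.25 0.042 [338. 147.] 0.006 0.3 0.033 [332. 193.] 0.006 0.3 0.042 [350. 153.] ctr [269. 338.]
```

View pics/w4d.png

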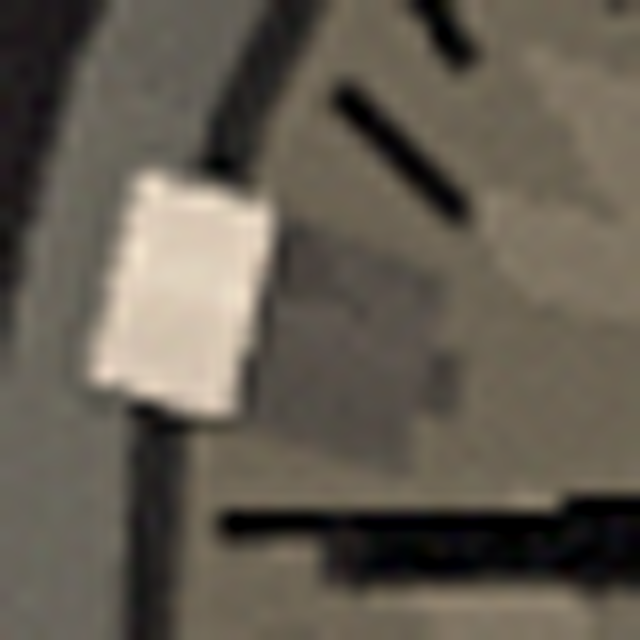

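View pics/s5.png

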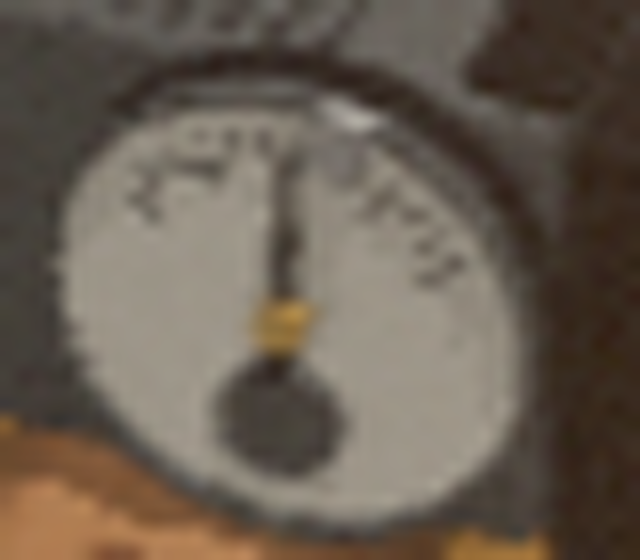

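Run:
```python
from h import *
c=dict(np.load('w4.npz'));s=dict(np.load('s5.npz'))
X=lambda u,v:((u+.5)/5-.5,(v+.5)/5-.5+40)
psi=-.26;n=np.array([np.cos(psi),np.sin(psi),0]);ly=np.array([-np.sin(psi),np.cos(psi),0])
G=np.array([.6687,.1639,.094])
# lamp origin: gauge centre -22 ly - 52ish n
for k,q,z in [('farcorner',(692,365),0),('endbot N',(685,410),0),('endbot S',(640,655),0),('endtop N',(632,420),.045),('endtop S',(580,670),.045),('Scorner',(578,708),0),('Scorner',(578,708),.03),('Sedge',(290,635),0),('Sedge',(290,635),.03),('Nedge',(415,287),0),('Nedge',(415,287),.03)]:
  p=onz(c,*X(*q),z);r=p-G;print(k,z,p.round(4),'lamp y',round((r@ly)*1000+22,1),'lamp x rel gauge',round((r@n)*1000,1))
M=lambda u,v:((u+.5)/7-.5+220,(v+.5)/7-.5+175)
for k,q,z in [('s end bot S',(278,545),0),('s end bot N',(425,572),0),('s end top S',(302,487),.04),('s end top N',(418,530),.04)]:
  p=onz(s,*M(*q),z);r=p-G;print(k,z,p.round(4),'lamp y',round((r@ly)*1000+22,1))
crop(s['img'],250,225,310,270,12,'pics/s5b.png')
```

```text
farcorner 0 [0.7027 0.1619 0.    ] lamp y 28.8 lamp x rel gauge 33.3
endbot N 0 [0.7004 0.1528 0.    ] lamp y 19.4 lamp x rel gauge 33.5
endbot S 0 [0.6861 0.1011 0.    ] lamp y -34.2 lamp x rel gauge 32.9
endtop N 0.045 [0.7068 0.1531 0.045 ] lamp y 21.4 lamp x rel gauge 39.6
endtop S 0.045 [0.6926 0.1073 0.045 ] lamp y -26.6 lamp x rel gauge 37.6
Scorner 0 [0.6714 0.0893 0.    ] lamp y -49.4 lamp x rel gauge 21.8
Scorner 0.03 [0.6847 0.0964 0.03  ] lamp y -39.1 lamp x rel gauge 32.9
Sedge 0 [0.6111 0.105  0.    ] lamp y -49.7 lamp x rel gauge -40.5
Sedge 0.03 [0.6298 0.1107 0.03  ] lamp y -39.4 lamp x rel gauge -23.9
Nedge 0 [0.6477 0.1769 0.    ] lamp y 29.1 lamp x rel gauge -23.6
Nedge 0.03 [0.6631 0.1761 0.03  ] lamp y 32.4 lamp x rel gauge -8.5
s end bot S 0 [0.6792 0.0964 0.    ] lamp y -40.6
s end bot N 0 [0.6877 0.1557 0.    ] lamp y 19.0
s end top S 0.04 [0.6923 0.1073 0.04  ] lamp y -26.6
s end top N 0.04 [0.7124 0.1541 0.04  ] lamp y 23.8
```

View pics/s5b.png

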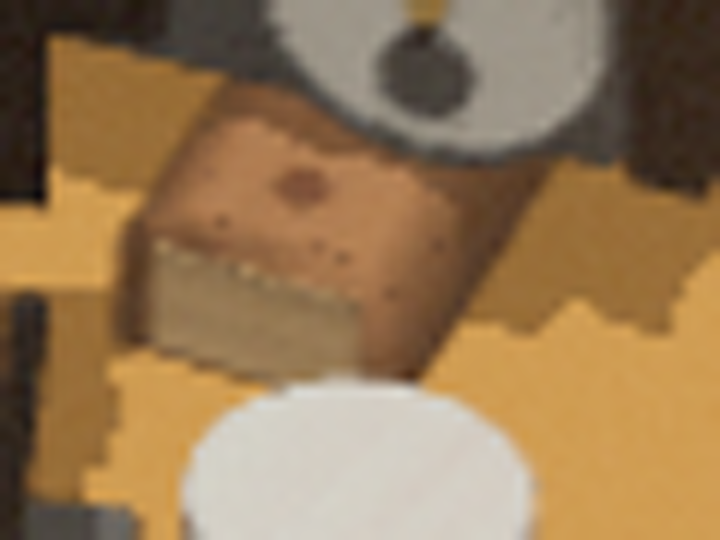

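>>> jog_arm(commands=[{"translation": [0,-5,10],"twist": -0.09},{"translation": [0,-5,10],"twist": -0.09},{"translation": [-10,-4,10],"twist": -0.09},{"translation": [-16,-4,10],"twist": -0.092},{"translation": [-16,-4,9],"twist": -0.092},{"translation": [-16,-4,0],"twist": -0.092},{"translation": [-16,-4,0],"twist": -0.092},{"translation": [-16,-4,0],"twist": -0.092},{"translation": [-16,-4,0],"twist": -0.092},{"translation": [-16,-4,0],"twist": -0.092},{"translation": [-16,-4,0],"twist": -0.092},{"translation": [-16,-4,0],"twist": -0.092},{"translation": [-16,-4,0],"twist": -0.092},{"translation": [-16,-4,0],"twist": -0.092},{"translation": [-16,-4,0],"twist": -0.092},{"translation": [-16,-4,0],"twist": -0.092},{"translation": [-16,-2,0],"twist": -0.092},{"translation": [-16,-1,0],"twist": -0.092},{"translation": [-16,-1,0],"twist": -0.092},{"translation": [-16,-1,0],"twist": -0.092}], grip=0.35)

```text
time: 10.2
ee_pos: [0.5372, 0.0237, 0.2254]
eef_rot: [0.43, -0.561, 0.562, -0.43]
ft_force: [-0.1, 0.4, 0.3]
width: 0.0563
```

>>> jog_arm(commands=[{"translation": [-4,0,0],"twist": 0},{"translation": [0,0,0],"twist": 0},{"translation": [0,0,0],"twist": 0}])

```text
time: 10.5
ee_pos: [0.5345, 0.0245, 0.2249]
eef_rot: [0.432, -0.559, 0.56, -0.432]
ft_force: [0.1, 0.1, 0.4]
width: 0.0561
```

Run:
```python
from h import *
from scipy.spatial.transform import Rotation as R
c=camera("wrist");np.savez('w6.npz',**c);crop(c['img'],0,0,512,384,1.5,'pics/w6.png')
s=read_state();m=R.from_quat(s['eef_rot']).as_matrix();print(s['joint_positions'].round(2),s['ee_pos'],np.arctan2(m[1,0],m[0,0]))
```

```text
[ 0.3   0.17 -0.48  1.68  0.08  1.32 -2.02] [0.53458143 0.02457648 0.22474338] -1.8269397113762533
```

View pics/w6.png

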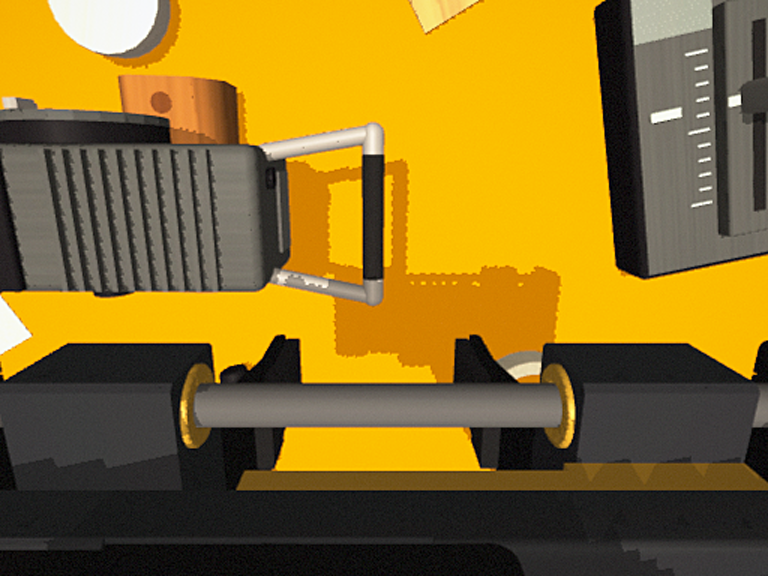

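Run:
```python
from h import *
c=dict(np.load('w6.npz'));W=lambda u,v:((u+.5)/1.5-.5,(v+.5)/1.5-.5)
psi=-.26;n=np.array([np.cos(psi),np.sin(psi),0]);ly=np.array([-np.sin(psi),np.cos(psi),0]);G=np.array([.6687,.1639,.094])
a=onz(c,*W(373,153),.115);b=onz(c,*W(373,281),.115);m=(a+b)/2
print(a,b,m,np.linalg.norm(a-b),np.arctan2((a-b)[1],(a-b)[0]),(m-G)@ly,(m-G)@n)
# offcut seen from tail side
for q in [(238,85),(238,140),(240,120)]:
  for z in (0,.03): print(q,z,((onz(c,*W(*q),z)-G)@ly)*1000+22)
```

```text
[0.60902945 0.00665696 0.115     ] [0.53870998 0.02532584 0.115     ] [0.57386972 0.0159914  0.115     ] 0.07275544877239858 -0.2595003869643223 -0.16731640833455375 -0.05361861178547818
(238, 85) 0 -42.128752311542996
(238, 85) 0.03 -50.30794240206937
(238, 140) 0 -39.164866626391614
(238, 140) 0.03 -47.57371423578074
(240, 120) 0 -41.803645688817674
(240, 120) 0.03 -50.0080267577664
```

>>> jog_arm(commands=[{"translation": [13,-3,0],"twist": 0},{"translation": [13,-3,0],"twist": 0},{"translation": [13,-2.5,0],"twist": 0},{"translation": [0,0,-20],"twist": 0},{"translation": [0,0,-20],"twist": 0},{"translation": [0,0,-20],"twist": 0},{"translation": [0,0,-20],"twist": 0},{"translation": [0,0,-20],"twist": 0},{"translation": [0,0,-15],"twist": 0},{"translation": [0,0,-10],"twist": 0},{"translation": [0,0,0],"twist": 0},{"translation": [0,0,0],"twist": 0}])

```text
time: 11.75
ee_pos: [0.5735, 0.0164, 0.1001]
eef_rot: [0.432, -0.56, 0.56, -0.432]
ft_force: [-0.1, 0.7, 0.2]
width: 0.0565
```

Run:
```python
from h import *
s=camera("scene");crop(s['img'],205,150,335,250,6,'pics/s7.png')
```

```text
(no output)
```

View pics/s7.png

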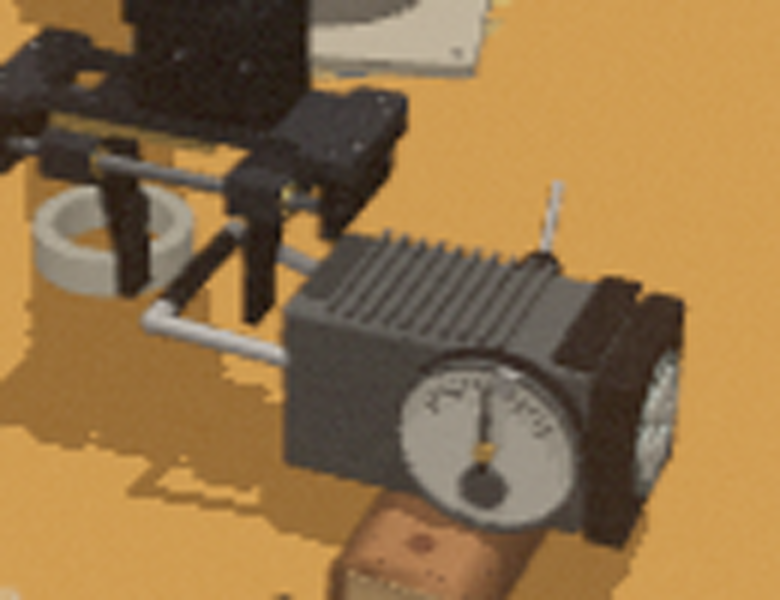

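>>> jog_arm(commands=[{"translation": [0,0,0],"twist": 0},{"translation": [0,0,0],"twist": 0},{"translation": [0,0,0],"twist": 0},{"translation": [0,0,0],"twist": 0},{"translation": [0,0,0],"twist": 0},{"translation": [0,0,0],"twist": 0},{"translation": [0,0,0],"twist": 0}], grip=1, grip_force=5)

```text
time: 12.5
ee_pos: [0.5731, 0.0164, 0.0996]
eef_rot: [-0.432, 0.56, -0.56, 0.432]
ft_force: [-0.8, 0.4, -0.3]
width: 0.0117
```

>>> jog_arm(commands=[{"translation": [0,0,0],"twist": 0},{"translation": [0,0,0],"twist": 0},{"translation": [0,0,0],"twist": 0}], grip_force=25)

```text
time: 12.8
ee_pos: [0.5731, 0.0164, 0.0996]
eef_rot: [-0.432, 0.56, -0.56, 0.432]
ft_force: [-0.1, 1.3, -0.5]
width: 0.0111
```

>>> jog_arm(commands=[{"translation": [-0.26,-0.96,-1.86],"twist": 0},{"translation": [-0.26,-0.96,-1.86],"twist": 0},{"translation": [-0.26,-0.96,-1.86],"twist": 0},{"translation": [-0.26,-0.96,-1.86],"twist": 0},{"translation": [-0.23,-0.85,-1.92],"twist": 0},{"translation": [-0.23,-0.85,-1.92],"twist": 0},{"translation": [-0.23,-0.85,-1.92],"twist": 0},{"translation": [-0.23,-0.85,-1.92],"twist": 0},{"translation": [-0.2,-0.74,-1.96],"twist": 0},{"translation": [-0.2,-0.74,-1.96],"twist": 0},{"translation": [-0.2,-0.74,-1.96],"twist": 0},{"translation": [-0.2,-0.74,-1.96],"twist": 0},{"translation": [0,0,0],"twist": 0},{"translation": [0,0,0],"twist": 0},{"translation": [0,0,0],"twist": 0},{"translation": [0,0,0],"twist": 0},{"translation": [0,0,0],"twist": 0},{"translation": [0,0,0],"twist": 0},{"translation": [0,0,0],"twist": 0},{"translation": [0,0,0],"twist": 0}])

```text
time: 14.8
ee_pos: [0.5703, 0.0061, 0.0766]
eef_rot: [0.432, -0.56, 0.56, -0.432]
ft_force: [0.7, 2.7, 1.6]
width: 0.0111
```

>>> jog_arm(commands=[{"translation": [0,0,0],"twist": 0},{"translation": [0,0,0],"twist": 0},{"translation": [0,0,0],"twist": 0},{"translation": [0,0,0],"twist": 0},{"translation": [0,0,0],"twist": 0},{"translation": [0,0,0],"twist": 0},{"translation": [0,0,0],"twist": 0},{"translation": [0,0,0],"twist": 0}])

```text
time: 15.6
ee_pos: [0.5703, 0.0061, 0.0766]
eef_rot: [0.432, -0.56, 0.56, -0.432]
ft_force: [1.0, 1.7, 0.2]
width: 0.011
```

Run:
```python
from h import *
I=[camera("scene") for _ in range(4)];s=I[0]
s['img']=np.mean([i['img'].astype(float) for i in I],0).round().astype(np.uint8);np.savez('s8.npz',**s)
crop(s['img'],205,150,335,250,6,'pics/s8.png');crop(s['img'],268,205,308,240,16,'pics/s8b.png')
r=read_state();print(r['time'],r['ee_pos'],r['ft_force'],r['width'])
```

```text
15.8 [0.57034055 0.00613895 0.07660529] [1.27239352 2.55140158 0.95037596] 0.011166839864500197
```

View pics/s8.png

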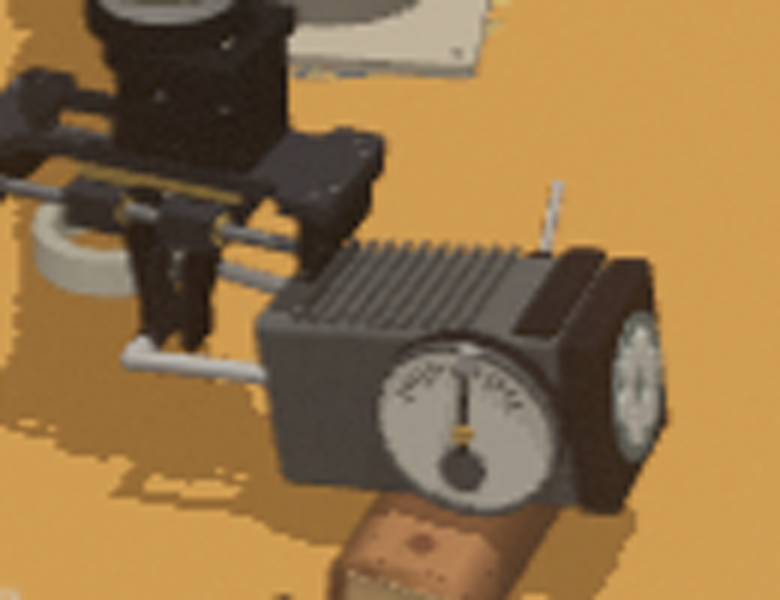

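View pics/s8b.png

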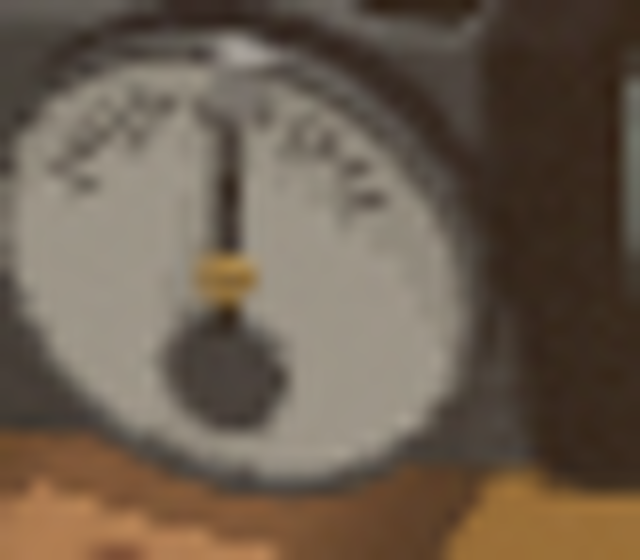

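>>> jog_arm(commands=[{"translation": [0,0,0],"twist": 0},{"translation": [0,0,0],"twist": 0},{"translation": [0,0,0],"twist": 0},{"translation": [0,0,0],"twist": 0},{"translation": [0,0,0],"twist": 0},{"translation": [0,0,0],"twist": 0},{"translation": [0,0,0],"twist": 0},{"translation": [0,0,0],"twist": 0},{"translation": [0,0,0],"twist": 0},{"translation": [0,0,0],"twist": 0}])

```text
time: 16.8
ee_pos: [0.5703, 0.0061, 0.0766]
eef_rot: [0.432, -0.56, 0.56, -0.432]
ft_force: [1.2, 1.6, 2.5]
width: 0.011
```

```bash
cat > g.py <<'E'
from h import *
psi=-.26;n=np.array([np.cos(psi),np.sin(psi),0]);ly=np.array([-np.sin(psi),np.cos(psi),0]);G=np.array([.6687,.1639,.094])
def gauge(th,e=0,p=-23.):
    y,z=(22-p)/1e3,.049; 
    y2=y*np.cos(th)-z*np.sin(th);z2=y*np.sin(th)+z*np.cos(th)
    return G+ly*(y2-y)+np.array([0,0,z2-z])+e*n
def rim(th,a,r,e):  # a: dial angle in lamp frame, nose-side positive
    b=a-th
    return gauge(th,e)+r*(np.sin(b)*ly+np.cos(b)*np.array([0,0,1]))
E
python3 - <<'E'
from g import *
I=[camera("scene") for _ in range(4)];s=I[0]
s['img']=np.mean([i['img'].astype(float) for i in I],0).round().astype(np.uint8);np.savez('s9.npz',**s)
crop(s['img'],268,205,308,240,16,'pics/s9b.png')
old=dict(np.load('s5.npz'))
Z=lambda q:((q-[268,205]+.5)*16).round(0)
for nm,im,th in (('lvl',old,0),('now',s,.18),('now',s,.2)):
  print(nm,th,'ctr3',Z(proj(im,gauge(th,.003))),'tip',Z(proj(im,rim(th,th,.033,.003))),[ (a,e,Z(proj(im,rim(th,a,.046,e)))) for a in (.22,.25) for e in (.003,.006)],'tick30',Z(proj(im,rim(th,np.pi/6,.0305,0))),'t-30',Z(proj(im,rim(th,-np.pi/6,.0305,0))))
  g=im['img'].astype(int); 
  # gold hub
  m=((g[...,0]-g[...,2])>60)[215:232,275:292]; 
  w=np.clip((g[...,0]-g[...,2])-50,0,None)[213:230,276:292]; yy,xx=np.mgrid[213:230,276:292];print(' hub',Z(np.array([(w*xx).sum(),(w*yy).sum()])/w.sum()))
E
```

```text
lvl 0 ctr3 [275. 329.] tip [282. 163.] [(0.22, 0.003, array([343., 116.])), (0.22, 0.006, array([337., 125.])), (0.25, 0.003, array([351., 119.])), (0.25, 0.006, array([345., 128.]))] tick30 [375. 208.] t-30 [200. 167.]
 hub [285. 325.]
now 0.18 ctr3 [223. 280.] tip [229. 114.] [(0.22, 0.003, array([243.,  49.])), (0.22, 0.006, array([236.,  59.])), (0.25, 0.003, array([250.,  52.])), (0.25, 0.006, array([244.,  61.]))] tick30 [294. 140.] t-30 [122. 128.]
 hub [228. 277.]
now 0.2 ctr3 [217. 275.] tip [223. 109.] [(0.22, 0.003, array([231.,  43.])), (0.22, 0.006, array([224.,  52.])), (0.25, 0.003, array([239.,  45.])), (0.25, 0.006, array([232.,  54.]))] tick30 [284. 133.] t-30 [113. 125.]
 hub [228. 277.]
```

View pics/s9b.png

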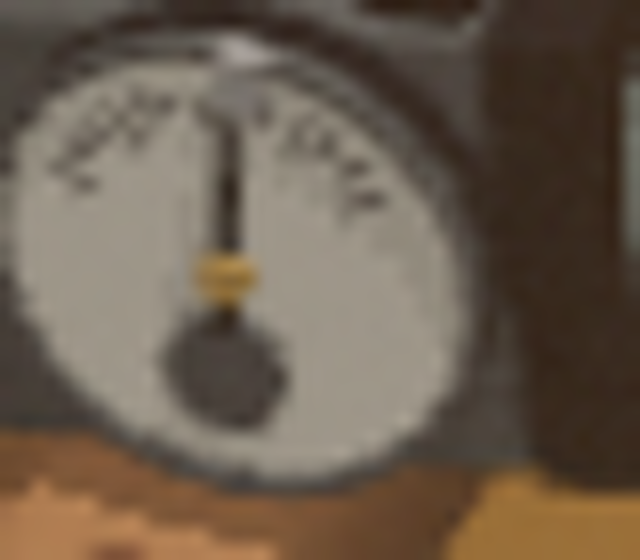

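Run:
```python
from g import *
from scipy.optimize import least_squares
c=dict(np.load('w4.npz'))
Z=lambda u,v:np.array([(u+.5)/16-.5,(v+.5)/16-.5+80])
C=[((135,170),0,1),((272,205),1,1),((235,412),1,-1),((90,378),0,-1)]
up=np.array([0,0,1.])
def P(x,k,sg,R=None):
  a,R0,e1,e2,w=x;e=(e1,e2)[k]
  return G+n*e+R0*(np.sin(a)*ly+np.cos(a)*up)+sg*w*(np.cos(a)*ly-np.sin(a)*up)
f=lambda x:np.concatenate([proj(c,P(x,k,s))-Z(*q) for q,k,s in C])
for R0 in (.042,.044,.045,.046,.048):
  r=least_squares(lambda y:f([y[0],R0,*y[1:]]),[.23,.002,.008,.004],x_scale=[.1,.01,.01,.01]);print(R0,r.x.round(4),np.abs(r.fun).max().round(2))
# radial front-face/tip, grey region corners
for q in [(280,225),(440,275),(410,470),(255,430),(455,385)]:
  for e in (0,.005,.008):
    o,d=ray(c,*Z(*q));H=G+e*n;p=o+d*((H-o)@n)/(d@n)-H;print(q,e,'r',np.hypot(p@ly,p[2]).round(4),'a',np.arctan2(p@ly,p[2]).round(3))
```

```text
0.042 [ 0.2351 -0.0003  0.0049  0.004 ] 0.45
0.044 [0.232  0.0011 0.0063 0.004 ] 0.43
0.045 [0.2305 0.0018 0.007  0.0039] 0.43
0.046 [0.2291 0.0026 0.0077 0.0039] 0.42
0.048 [0.2265 0.004  0.0091 0.0039] 0.41
(280, 225) 0 r 0.0348 a 0.351
(280, 225) 0.005 r 0.0419 a 0.317
(280, 225) 0.008 r 0.0462 a 0.301
(440, 275) 0 r 0.0255 a 0.417
(440, 275) 0.005 r 0.0329 a 0.356
(440, 275) 0.008 r 0.0373 a 0.331
(410, 470) 0 r 0.0243 a 0.093
(410, 470) 0.005 r 0.0318 a 0.116
(410, 470) 0.008 r 0.0364 a 0.125
(255, 430) 0 r 0.0334 a 0.117
(255, 430) 0.005 r 0.0407 a 0.13
(255, 430) 0.008 r 0.0451 a 0.135
(455, 385) 0 r 0.0226 a 0.259
(455, 385) 0.005 r 0.0302 a 0.237
(455, 385) 0.008 r 0.0348 a 0.228
```

>>> jog_arm(commands=[{"translation": [-0.1,-0.34,-1.05],"twist": 0},{"translation": [-0.1,-0.34,-1.05],"twist": 0},{"translation": [-0.1,-0.34,-1.05],"twist": 0},{"translation": [-0.1,-0.34,-1.05],"twist": 0},{"translation": [-0.08,-0.34,-1.05],"twist": 0},{"translation": [-0.06,-0.33,-1.05],"twist": 0},{"translation": [0,0,0],"twist": 0},{"translation": [0,0,0],"twist": 0},{"translation": [0,0,0],"twist": 0},{"translation": [0,0,0],"twist": 0},{"translation": [0,0,0],"twist": 0},{"translation": [0,0,0],"twist": 0},{"translation": [0,0,0],"twist": 0},{"translation": [0,0,0],"twist": 0},{"translation": [0,0,0],"twist": 0},{"translation": [0,0,0],"twist": 0},{"translation": [0,0,0],"twist": 0},{"translation": [0,0,0],"twist": 0},{"translation": [0,0,0],"twist": 0},{"translation": [0,0,0],"twist": 0}])

```text
time: 19.0
ee_pos: [0.5698, 0.0041, 0.0703]
eef_rot: [0.432, -0.56, 0.56, -0.432]
ft_force: [0.6, 1.5, 1.5]
width: 0.0113
```

>>> jog_arm(commands=[{"translation": [0,0,0],"twist": 0},{"translation": [0,0,0],"twist": 0},{"translation": [0,0,0],"twist": 0},{"translation": [0,0,0],"twist": 0},{"translation": [0,0,0],"twist": 0},{"translation": [0,0,0],"twist": 0},{"translation": [0,0,0],"twist": 0},{"translation": [0,0,0],"twist": 0},{"translation": [0,0,0],"twist": 0},{"translation": [0,0,0],"twist": 0}])

```text
time: 20.0
ee_pos: [0.5698, 0.0041, 0.0703]
eef_rot: [0.432, -0.56, 0.56, -0.432]
ft_force: [0.5, 1.3, 1.6]
width: 0.011
```

Run:
```python
from g import *
I=[camera("scene") for _ in range(4)];s=I[0]
s['img']=np.mean([i['img'].astype(float) for i in I],0).round().astype(np.uint8);np.savez('s10.npz',**s)
crop(s['img'],268,203,308,238,16,'pics/s10b.png');crop(s['img'],205,150,335,250,6,'pics/s10.png')
t=camera("top");crop(t['img'],150,100,400,290,3,'pics/t10.png')
Z=lambda q:((q-[268,203]+.5)*16).round(0)
for th in (.2,.23):
  print(th,'ctr3',Z(proj(s,gauge(th,.003))),'tip',Z(proj(s,rim(th,th,.033,.003))),[ (a,Z(proj(s,rim(th,a,.046,.005)))) for a in (.2,.23,.26)])
g=s['img'].astype(int);w=np.clip((g[...,0]-g[...,2])-50,0,None)[211:228,274:290]; yy,xx=np.mgrid[211:228,274:290];print(' hub',Z(np.array([(w*xx).sum(),(w*yy).sum()])/w.sum()))
r=read_state();print(r['time'],r['ee_pos'],r['ft_force'],r['width'])
```

```text
0.2 ctr3 [217. 307.] tip [223. 141.] [(0.2, array([221.,  80.])), (0.23, array([229.,  82.])), (0.26, array([237.,  84.]))]
0.23 ctr3 [207. 300.] tip [213. 133.] [(0.2, array([204.,  71.])), (0.23, array([211.,  72.])), (0.26, array([219.,  74.]))]
 hub [213. 296.]
20.25 [0.56979635 0.00408679 0.07032334] [-0.26747547 -0.15058641  1.69773233] 0.010912786654882288
```

View pics/s10b.png

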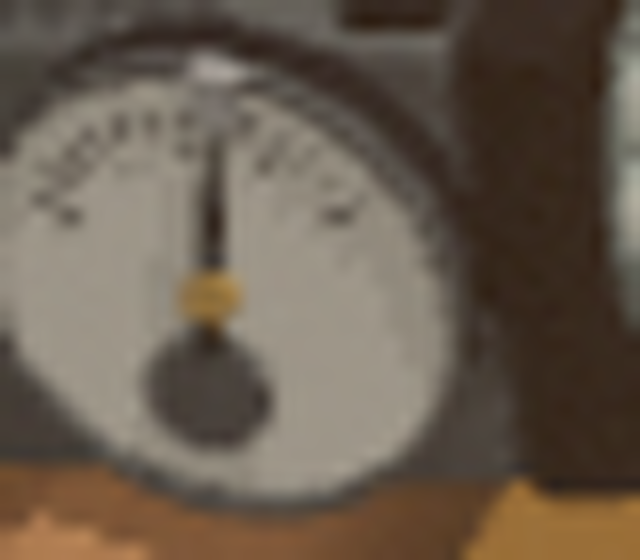

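View pics/s10.png

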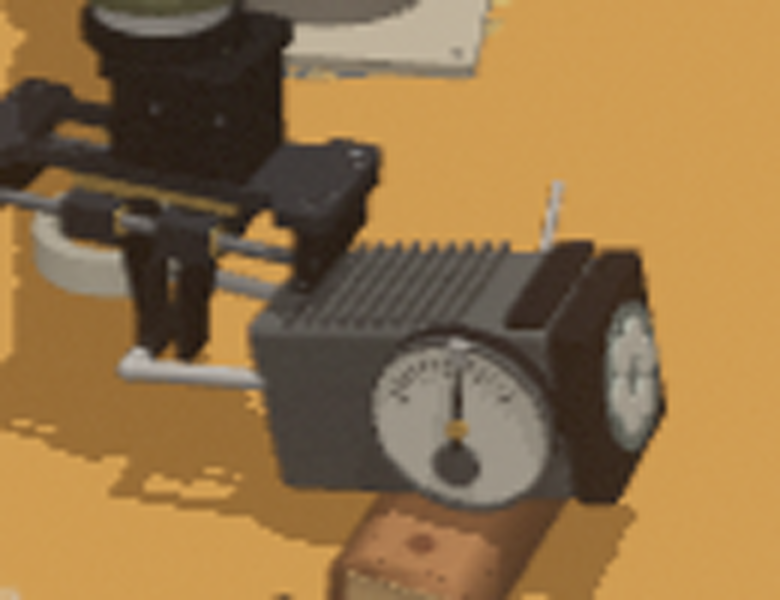

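View pics/t10.png

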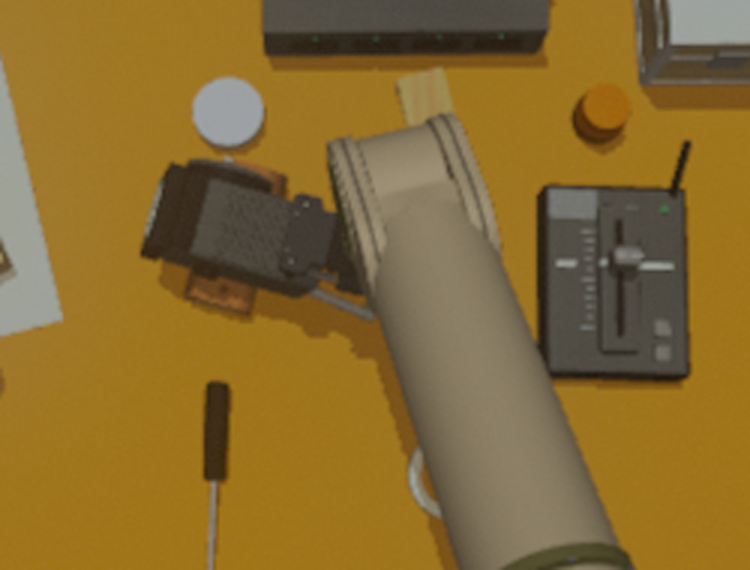

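>>> jog_arm(commands=[{"translation": [0,-0.1,-0.2],"twist": 0},{"translation": [0,-0.1,-0.2],"twist": 0},{"translation": [0,0,0],"twist": 0},{"translation": [0,0,0],"twist": 0},{"translation": [0,0,0],"twist": 0},{"translation": [0,0,0],"twist": 0},{"translation": [0,0,0],"twist": 0},{"translation": [0,0,0],"twist": 0},{"translation": [0,0,0],"twist": 0},{"translation": [0,0,0],"twist": 0},{"translation": [0,0,0],"twist": 0},{"translation": [0,0,0],"twist": 0},{"translation": [0,0,0],"twist": 0},{"translation": [0,0,0],"twist": 0},{"translation": [0,0,0],"twist": 0},{"translation": [0,0,0],"twist": 0},{"translation": [0,0,0],"twist": 0},{"translation": [0,0,0],"twist": 0},{"translation": [0,0,0],"twist": 0},{"translation": [0,0,0],"twist": 0}])

```text
time: 22.25
ee_pos: [0.5698, 0.0039, 0.0699]
eef_rot: [0.432, -0.56, 0.56, -0.432]
ft_force: [0.9, 2.9, 1.8]
width: 0.0112
```

Run:
```python
from g import *
I=[camera("scene") for _ in range(6)];s=I[0]
s['img']=np.mean([i['img'].astype(float) for i in I],0).round().astype(np.uint8)
crop(s['img'],268,203,308,238,16,'pics/s11b.png')
r=read_state();print(r['time'],r['ee_pos'],r['ft_force'],r['width'])
```

```text
22.55 [0.56978737 0.0038669  0.06990367] [1.10825757 1.67537259 1.19999494] 0.010892750516528119
```

View pics/s11b.png

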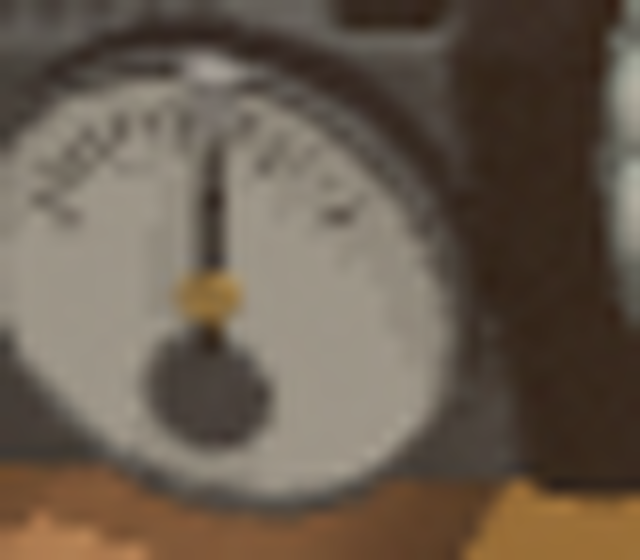

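The pointer runs from its hub at (210,297) up to the clip. The clip's highlight is at (214,68) and its grey tip at (211,100), so the two are in line. The forces are small and steady, so I'm handing in.

Run:
```python
from bench import *
print(close_job())
```

```text
the job is handed in; nothing more can be done
None
```

I set the fader to the tape mark, then rocked the lamp nose-up until the pointer stood at the clip. I handed in at about 22.6 s, still holding the handle.

- **Fader:** I slid it about 38.8 mm and let go. The wrist camera then put its line at x = 0.582 m against the tape at 0.5816 m, about 0.5 mm off.
- **Lamp angle:** I measured the clip at about 0.231 rad. The handle came down 29.7 mm, which works out to about 0.23 rad. In the last averaged scene picture the pointer was in line with the clip, to within about 0.01 rad, and not moving.
- **Holding:** The last wrist force readings were about 3.5 N or less and the fingers stayed closed on the bar. By calculation the gripper's body clears the lamp's top by about 12 mm. I did not check that gap from a separate view.
- **Other things on the table:** None looked disturbed in the last top view. The arm hid most of the tape roll in it, and the cup and spare offcut were outside the part I viewed.
- **One disagreement:** Partway through, the scene picture read about 0.19 rad while the handle's travel gave 0.18 rad. That is within the picture's accuracy, and at the end the two agreed.

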